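# Shut the box door and gauge its gap

## Robot

A 7-joint arm with a two-finger parallel gripper is mounted at the origin on the work surface. World frame = base frame: x ahead of the robot, y to its left, z up, the work surface at z = 0. Lengths are in m, angles in rad, forces in N, time in s.
With the tool pointing down it reaches from about 0.425 to 0.925 m from the base axis. Payload 6.8 kg.
Tool frame: the origin (TCP) lies midway between the tips of the shut fingers; the grasp point (between the pads) lies behind it (r.grip_depth is the z of the grasp point in the tool frame, in m); z points along the fingers, y is the direction in which the jaws open and shut (so a half turn about z gives the same grasp; the last joint's range is limited). The gripper opens to 88 mm and grips with 3 to 60 N. Pads are 20 mm wide; open, the fingers measure 115 mm over their backs; the gripper's body (75 mm by 178 mm) begins 61 mm behind the grasp point.
Start: joints at [1.111, 0.477, 0.022, 1.555, -0.011, 1.109, -0.083], TCP at [0.233, -0.634, 0.223] pointing down, gripper open.
Joint ranges: [-2.96, 2.96], [-0.34, 2.1], [-1.41, 1.46], [0.24, 2.44], [-1.37, 4.51], [0.17, 1.92], [-2.96, 2.96]. Speed limits (rad/s): [2.39, 2.39, 3.14, 3.14, 3.14, 3.14, 3.14].

## Interface

Orientations are given as a rotation vector (axis times angle).
In Python, from station import r gives the robot as it stands. The module is installed in compiled form; this text tells all that it offers.
- The arm moves only by the shell command python3 -m inch 'ROWS' [OPENING] [FORCE]. ROWS is JSON, one flat list of numbers, 4 for each row, row after row: the shift along the tool's x, y, z in mm, then the turn about the tool's z in rad. A call has 1 to 5 rows; each row is the pose to reach, as a shift and turn from the pose measured when the call began, along the tool's axes at that moment; what a row does not reach only later rows make up. A row lasts 1/10 s, in which the tool goes at most 50 mm and 8.59 degrees, less where a joint would pass 70% of its speed; a pose out of reach is approached as far as the arm can. A call with a gripper value outside its range is refused whole. OPENING is the finger opening in mm, from 0 to 87.8, set as the call begins (- or left out, the last holds). The fingers move at their own pace and stop on an object; FORCE is the grip in N (left out, the last holds). Time passes only in rows, so rows that repeat a pose let the fingers close. It gives the time, the measured TCP pose, the force and the opening at its end, in the units of the state.
- r.sense(): the state, without advancing time (a new reading comes with each control period).
- r.capture(name): name is "scene" or "side" or "wrist"; returns a dict with "img" (400x640x3 uint8, blue, green, red), "intrinsics" (3x3 intrinsics, pixels), "xyz" and "rotation" of the camera in the world. Camera axes: x right, y down, z forward; pixel columns grow to the right and rows downward; lengths in m; the calibration is good to about 2 mm. A picture is of the moment at which its call begins. There is no depth.
- r.job_done(): hands the job in, once; it reports no verdict.
The state is a dict: "time_s": time; "q": joint angles; "qd": joint speeds; "tau": joint torques, N m; "ee_pos": TCP position; "ee_rot": TCP orientation; "ft_force": force on the tool from outside, world axes, zero at the start; "ft_torque": the same for the moment, N m; "grip_width": finger opening in m.
Only numpy, scipy, OpenCV 4.12 (cv2) and the standard library are available. Lean on these libraries where they do the work, as an engineer would, in place of code of your own. Each camera call takes 0.05 s, during which the arm holds its last target.

## Task

Push the door of the steel box shut until its catch snaps home and the door lies flush. Then take the flat-handled taper gauge out of the wooden tool block and slide its blade straight down into the gap between the door's free edge and the box wall, near the middle of that edge, until it drags snugly on both the door and the wall, without forcing it. Finish while still holding the gauge there, upright and square in the gap, with the door shut; leave the other tools and pieces alone.

Things in the scene. Friction and masses are not known exactly. Their poses are not given: they have to be found in the camera images.
- door (a joint): opening angle of the box's door (rad): 0 = shut and seated on its catch, about 0.08 = resting on the catch but not yet snapped in, up to 1.7 = wide open. The hinge is stiff: the door stays where it is left. Shutting it takes a downward push of up to about 10 N near the free edge, most of it at the snap.
- box: bare steel box 230 (x) x 300 (y) x 100 mm high, walls 5 mm, fixed, lying on its back with the door on top; origin at the centre of its underside. Its x points away from the robot, from the hinge to the free edge of the door; y runs along the hinge and the gap; z up. Empty for 90 mm below the gap.
- wall_edge (a point): point on the box: inner top edge of its far wall, half-way along it, level with the rim (100 mm above the table); axes as box. The gap to be gauged lies just on the -x side of it, between this wall and the free edge of the shut door, 4.5 to 6 mm wide; both its edges are bevelled by 2.5 mm.
- door_edge (a point): point on the door: middle of its free edge, on the outer face (on top and level with the rim when shut). Axes: x from hinge to free edge, y along the hinge, z out of the outer face. The edge is 217 mm from the hinge axis; its return is 25 mm deep.
- door_hinge (a point): point of the door on its hinge axis, at half length. The door is a bare steel pan 282 mm long (y), axes as door_edge. The hinge axis lies 5 mm above the rim and the outer face on the side of the box nearest the robot. A bent-rod pull handle, 90 mm long (y), stands 26 mm out of the outer face, 65 mm back from the free edge.
- gauge_grip (a point): centre of the taper gauge's grip, a flat bare aluminium slab 14 (x) x 34 (y) x 60 mm high with dark cross grooves. It stands on top of the wooden block, with its blade hanging down in one of the three slots. The two other tools in the block have round handles of 32 mm diameter, 78 mm high.
- gauge: the taper gauge (0.12 kg); origin at the underside of its grip, 30 mm below the grip's centre; x across its thickness, y across its width, z up. Steel blade below the grip: 72 mm long, 25 mm wide, its thickness tapering evenly from 8 mm at the grip to 2 mm at the tip.
- gauge_tip (a point): middle of the tip of the gauge's blade, 102 mm below the grip's centre along the gauge's z.
- block: wooden tool block 70 (x) x 220 (y) x 84 mm high, fixed; origin at the centre of its underside; three slots, each 12 (x) x 28 (y) mm, in a row along y, 65 mm apart, one in the centre. The tools' slots are mixed up.
- file: bystander: file with a round wooden handle, in the block; origin where its handle meets the block's top.
- driver: bystander: screwdriver with a round black handle, in the block; origin where its handle meets the block's top.
- magnet: bystander: grey magnetic welding square, 92 x 92 x 17 mm, flat on the table; origin at the centre of its underside.
- offcut: bystander: bare metal bar end 50 (x) x 110 (y) x 20 mm, on the table; origin at the centre of its underside.
There are look-alikes about, which are no part of the job. Leave any blue or yellow look-alike of the gauge alone.

How it is judged:
On the way, in this order (a step that is already met when the one before it is completed fails the run):
1. the door is shut and seated on its catch (value of joint door below 0.02 rad), for 0.2 s.
2. the blade's tip is in the gap near the middle of the free edge, at least 15 mm below the rim, door still shut (value of joint door below 0.02 rad and z of gauge_tip in the frame of wall_edge below -0.015 m and x of gauge_tip in the frame of wall_edge between -0.008 and 0 m and y of gauge_tip in the frame of wall_edge between -0.07 and 0.07 m), for 0.1 s.
At the end, for the whole second after the job is handed in: Door shut on its catch (0.02 rad); blade in the gap, within 70 mm of the middle of the free edge, tip over 20 mm below the rim, upright and square within 10 degrees, pressing on door and wall with 1 to 60 N each (a light push), at rest, still gripped by the fingers (value of joint door below 0.02 rad and z of gauge_tip in the frame of wall_edge below -0.02 m and x of gauge_tip in the frame of wall_edge between -0.008 and 0 m and y of gauge_tip in the frame of wall_edge between -0.07 and 0.07 m and angle between gauge's own z axis and vertical below 0.17 rad and angle between the x axis of gauge and the x axis of box, either way round below 0.17 rad and contact force between gauge and door between 1 and 60 N and contact force between gauge and box between 1 and 60 N and contact force between the fingers and gauge above 2 N and linear speed of gauge below 0.01 m/s); the arm keeps its last pose, push and grip.
It fails at once if the gauge was rammed into the door or the box (over 100 N) (contact force between gauge and door above 100 N or contact force between gauge and box above 100 N).
It fails at once if another tool or piece was disturbed (distance of any of file, driver, magnet, offcut from where it was at the start of the episode above 0.03 m).
It also fails if it takes over 66 s, if anything falls off the work surface, if the arm or the gripper's body presses on something with over 40 N, if the wrist force passes 120 N, or if a joint passes its speed limit or range.

## Working session

There is one attempt and no reset: what is moved stays moved. The work goes in short steps, Python scripts to look and compute and a shell command to move; the robot and the scene stay as the last step left them, time stands still between calls to the robot, and variables do not carry over. Pictures are saved under pics/ and viewed, and the job is handed in when it is done.

```bash
mkdir -p pics; ls
python3 - <<'E'
from station import r
import cv2,numpy as np
print(r.grip_depth)
for n in("scene","side","wrist"):
    c=r.capture(n); cv2.imwrite(f"pics/{n}0.png",c["img"]); print(n,c["intrinsics"].tolist(),np.round(c["xyz"],4),np.round(c["rotation"],4).tolist())
s=r.sense()
print(s)
E
```

```text
pics
-0.0187
scene [[382.2220975488988, 0.0, 319.85610557793376], [0.0, 382.2220975488988, 198.68466843003935], [0.0, 0.0, 1.0]] [ 1.4326 -0.3357  0.8668] [-1.937, -1.2731, 0.6362]
side [[498.65125236116006, 0.0, 312.03368818847963], [0.0, 498.65125236116006, 206.35766800971965], [0.0, 0.0, 1.0]] [-0.7601  0.2141  1.3584] [-1.6128, 1.8887, -0.7986]
wrist [[326.84396204954186, 0.0, 327.5554276666211], [0.0, 326.84396204954186, 197.36161058318905], [0.0, 0.0, 1.0]] [ 0.3006 -0.6078  0.3823] [2.3906, -1.6668, -0.2272]
{'time_s': 0.15, 'q': array([ 1.11094172,  0.477578  ,  0.02237789,  1.55616738, -0.01147301,
        1.1092944 , -0.08310616]), 'qd': array([ 5.11828158e-04, -1.43564255e-03,  1.98733457e-03, -1.11986883e-03,
        1.09700869e-03, -8.85999927e-06,  4.77878068e-04]), 'tau': array([ 2.31397127e-03, -5.83286905e+01,  1.53641291e+00, -2.72877324e+01,
       -5.42241277e-02,  1.45272727e-02,  1.20919894e-04]), 'ee_pos': array([ 0.23238839, -0.63327103,  0.22195135]), 'ee_rot': array([-3.09187939e+00, -5.49463085e-01,  5.58881624e-04]), 'ft_force': array([ 0.2422586 , -0.28561214,  0.04148904]), 'ft_torque': array([-0.00719809, -0.0514223 , -0.01424893]), 'grip_width': 0.08787508862988845}
```

View pics/scene0.png

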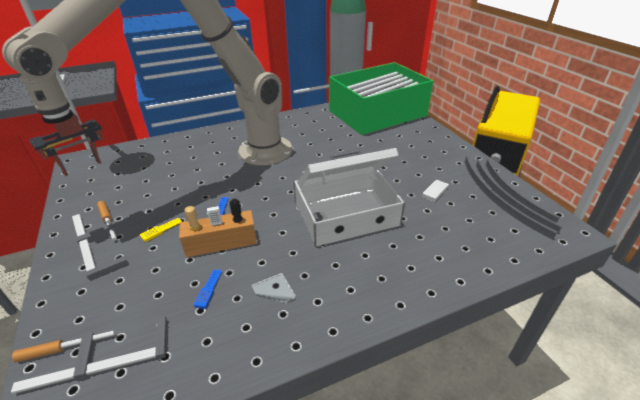

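View pics/side0.png

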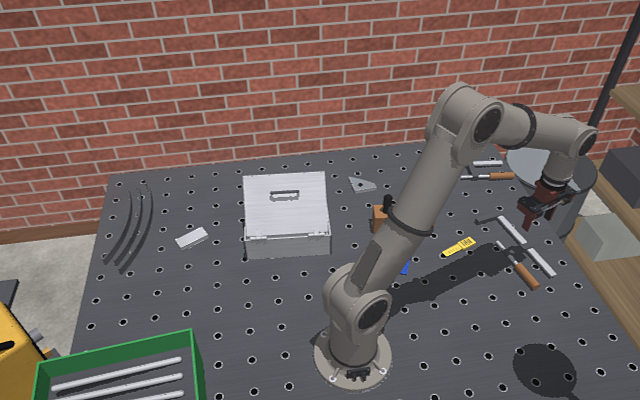

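View pics/wrist0.png

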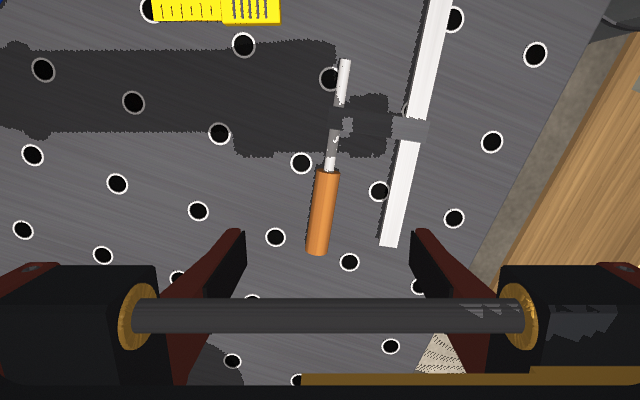

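The scene view shows the box around (350,205) with its door part open, the wooden block around (217,232), and the grey gauge grip in the middle slot at about (213,215). Next I enlarge crops.

Run:
```python
import cv2
a=cv2.imread("pics/scene0.png")
cv2.imwrite("pics/c1.png",cv2.resize(a[140:250,285:415],None,fx=6,fy=5.4,interpolation=cv2.INTER_CUBIC)[:, :])
cv2.imwrite("pics/c2.png",cv2.resize(a[190:260,170:270],None,fx=8,fy=8,interpolation=cv2.INTER_CUBIC))
b=cv2.imread("pics/side0.png")
cv2.imwrite("pics/c3.png",cv2.resize(b[165:265,235:385],None,fx=5,fy=5,interpolation=cv2.INTER_CUBIC))
```

```text
(no output)
```

View pics/c1.png

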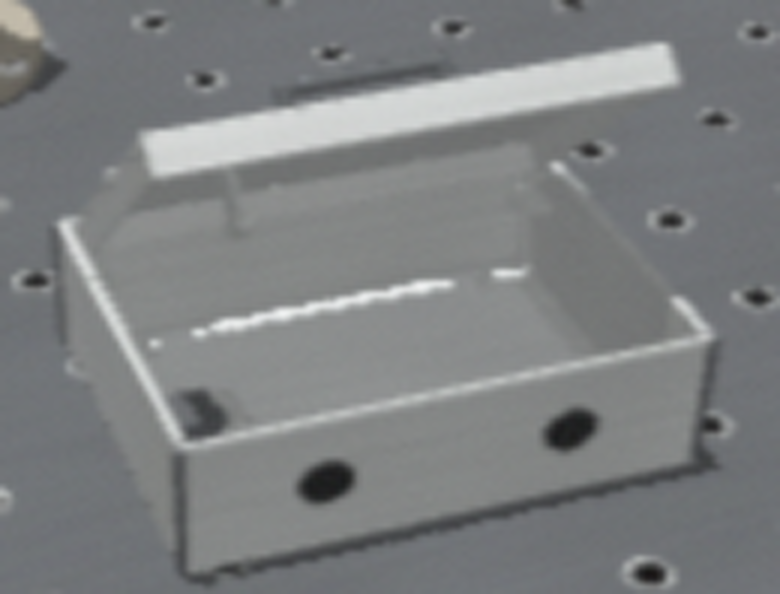

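View pics/c2.png

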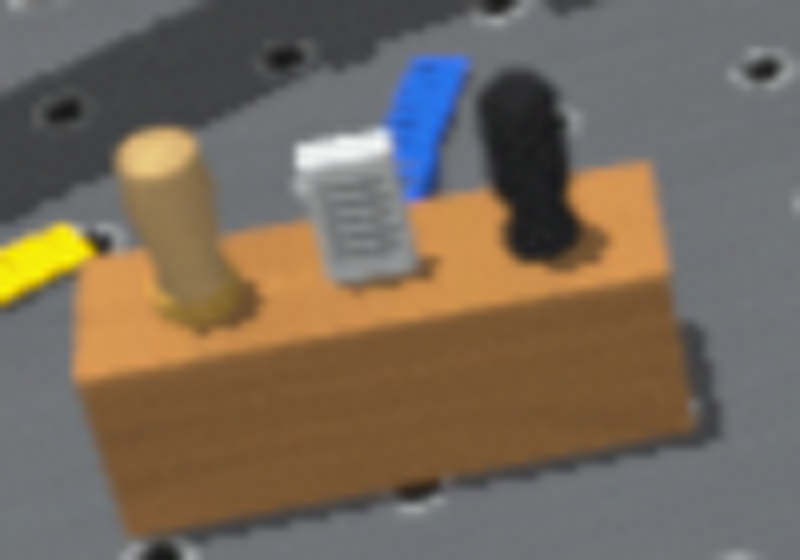

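View pics/c3.png

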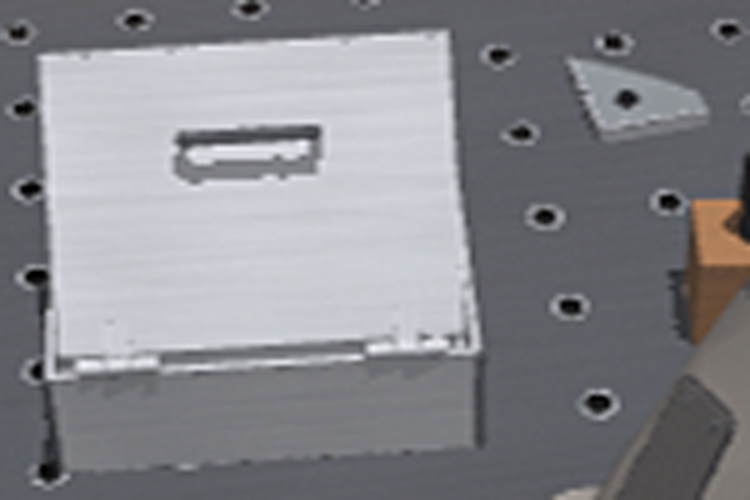

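```bash
cat > h.py <<'E'
import numpy as np,cv2
from scipy.spatial.transform import Rotation as R
from scipy.optimize import least_squares
S=dict(K=np.array([[382.2221,0,319.8561],[0,382.2221,198.6847],[0,0,1]]),t=np.array([1.4326,-.3357,.8668]),R=R.from_rotvec([-1.937,-1.2731,.6362]).as_matrix())
D=dict(K=np.array([[498.65125,0,312.0337],[0,498.65125,206.3577],[0,0,1]]),t=np.array([-.7601,.2141,1.3584]),R=R.from_rotvec([-1.6128,1.8887,-.7986]).as_matrix())
def cam(c): return dict(K=np.array(c["intrinsics"]),t=np.array(c["xyz"]),R=R.from_rotvec(c["rotation"]).as_matrix() if np.size(c["rotation"])==3 else np.array(c["rotation"]))
def proj(c,P):
    p=(np.atleast_2d(P)-c["t"])@c["R"]@c["K"].T
    return p[:,:2]/p[:,2:]
def ray(c,uv,z):
    d=c["R"]@np.linalg.inv(c["K"])@np.array([uv[0],uv[1],1.]); return c["t"]+d*(z-c["t"][2])/d[2]
def pose(p): return lambda L:np.array(L)@R.from_euler('z',p[2]).as_matrix().T+[p[0],p[1],0]
def fit(items,p0):
    # items: list (cam, local pts, pix)
    f=lambda p:np.concatenate([(proj(c,pose(p)(L))-np.array(u)).ravel() for c,L,u in items])
    s=least_squares(f,p0); return s.x,f(s.x)
E
python3 - <<'E'
from h import *
def cv(P,s,o): return [[(a+.5)/s[0]-.5+o[0],(b+.5)/s[1]-.5+o[1]] for a,b in P]
L=[[.115,-.15,.1],[.115,.15,.1],[-.115,-.15,.1],[.115,-.15,0],[.115,.15,0]]
u=cv([(182,443),(712,338),(62,222),(186,578),(712,463)],(6,5.4),(285,140))
L2=[[-.115,.15,.1],[-.115,-.15,.1],[-.115,.15,0],[-.115,-.15,0]]
u2=cv([(47,375),(483,352),(60,470),(483,445)],(5,5),(235,165))
for it in ([(S,L,u)],[(D,L2,u2)],[(S,L,u),(D,L2,u2)]):
    p,e=fit(it,[.7,0,0]);print("box",np.round(p,4),np.round(e,1))
Lb=[[.035,-.11,.084],[.035,.11,.084],[-.035,.11,.084],[-.035,-.11,.084],[.035,-.11,0],[.035,.11,0]]
ub=cv([(76,380),(668,272),(650,162),(88,257),(130,535),(692,428)],(8,8),(170,190))
q,e=fit([(S,Lb,ub)],[.7,-.3,0]);print("block",np.round(q,4),np.round(e,1))
for uv in cv([(300,165),(393,152),(388,130),(298,143)],(8,8),(170,190)): print("gtop",ray(S,uv,.144))
print("slot mid world z .084",pose(q)([[0,0,.084],[0,-.065,.084],[0,.065,.084]]))
# door angle
ud=np.array(cv([(140,132),(668,43),(150,178),(682,85)],(6,5.4),(285,140)))
def door(a):
    c,s=np.cos(a),np.sin(a); h=np.array([-.115+0.,0,.105])
    # hinge x such that free edge is at wall_edge-gap
    hx=.110-.00525-.217
    P=[]
    for (x,y,z) in [(.217,-.141,-.005),(.217,.141,-.005),(.217,-.141,-.030),(.217,.141,-.030)]:
        P.append([hx+c*x-s*z,y,.105+s*x+c*z])
    return pose(p)(P)
s=least_squares(lambda a:(proj(S,door(a[0]))-ud).ravel(),[.6]);print("door",s.x,np.round(s.fun,1));print(door(s.x[0]))
E
```

```text
box [ 0.5292  0.1355 -0.0875] [ 0.1  0.8  1.5 -0.   0.3 -0.2  0.2 -0.6 -2.2  0.1]
box [ 0.534   0.1295 -0.0893] [ 0.1  0.  -0.2 -0.2  0.6  0.  -0.5  0.3]
box [ 0.5316  0.1327 -0.0799] [-0.   1.7  1.2  0.4 -0.4  0.6  0.   0.3 -2.4  0.5 -0.5  0.9 -0.7  0.1
 -0.   0.9 -1.   0.6]
block [ 0.4913 -0.2964 -0.1507] [ 0.  -0.3  0.3  0.1  0.1 -0.2 -0.7 -0.1 -0.2 -0.   0.5  0.2]
gtop [ 0.49624121 -0.31417207  0.144     ]
gtop [ 0.50275254 -0.28094887  0.144     ]
gtop [ 0.48894904 -0.28010254  0.144     ]
gtop [ 0.48290209 -0.31259517  0.144     ]
slot mid world z .084 [[ 0.49131935 -0.29642603  0.084     ]
 [ 0.48155985 -0.36068917  0.084     ]
 [ 0.50107885 -0.23216288  0.084     ]]
door [0.82944333] [ 0.5  0.2  0.3 -0.2  0.9 -0.1  0.1 -0.3]
[[ 0.55818389 -0.01087368  0.26167313]
 [ 0.5806999   0.270226    0.26167313]
 [ 0.57656391 -0.01234592  0.24479097]
 [ 0.59907992  0.26875376  0.24479097]]
```

```bash
cat > to.py <<'E'
import sys
from h import *
from station import r
s=r.sense(); M=R.from_rotvec(s["ee_rot"]).as_matrix()
print("t",round(s["time_s"],2),"pos",np.round(s["ee_pos"],4),"f",np.round(s["ft_force"],1),"w",round(s["grip_width"]*1000,1),"tilt",np.round(M[:,2],3),"yang",round(np.arctan2(M[1,1],M[0,1]),4),"q",np.round(s["q"],2))
if len(sys.argv)>1:
    v=[float(a) for a in sys.argv[1:]]
    d=M.T@(np.array(v[:3])-s["ee_pos"])*1000
    out=np.round(d,1)
    if len(v)>3:
        t=-(v[3]-np.arctan2(M[1,1],M[0,1])); t=(t+np.pi)%(2*np.pi)-np.pi
        print("shift",out,"turn",round(t,4))
    else: print("shift",out)
E
python3 to.py 0.56 0.133 0.33 -0.085
```

```text
t 0.15 pos [ 0.2324 -0.6333  0.222 ] f [ 0.2 -0.3  0. ] w 87.9 tilt [-0.001  0.001 -1.   ] yang -1.219 q [ 1.11  0.48  0.02  1.56 -0.01  1.11 -0.08]
shift [ 571.6 -606.6 -107.3] turn -1.134
```

```bash
python3 -m inch '[10,-10,-40,-0.05,35,-35,-75,-0.15,64,-67,-105,-0.25,92,-98,-107,-0.35,121,-128,-107,-0.45]' 0 20; python3 to.py 0.56 0.133 0.33 -0.085
```

```text
time_s: 0.65
ee_pos: [0.3028, -0.4703, 0.3305]
ee_rot: [2.889, 1.231, 0.001]
ft_force: [0.7, 0.1, -0.0]
grip_width: 0.0515
t 0.65 pos [ 0.3028 -0.4703  0.3305] f [ 0.7  0.1 -0. ] w 51.5 tilt [ 0.001 -0.001 -1.   ] yang -0.765 q [ 0.99  0.21 -0.12  1.69  0.03  1.25  0.1 ]
shift [ 6.133e+02 -2.322e+02  2.000e-01] turn -0.68
```

```bash
python3 -m inch '[42,-16,0,-0.1,84,-32,0,-0.2,126,-48,0,-0.3,168,-64,0,-0.4,210,-80,0,-0.5]'; python3 to.py 0.56 0.133 0.33 -0.085
```

```text
time_s: 1.15
ee_pos: [0.3906, -0.2616, 0.3304]
ee_rot: [2.491, 1.912, -0.0]
ft_force: [1.1, -0.0, 0.1]
grip_width: 0.0115
t 1.15 pos [ 0.3906 -0.2616  0.3304] f [ 1.1 -0.   0.1] w 11.5 tilt [ 0.001 -0.001 -1.   ] yang -0.2611 q [ 0.78  0.06 -0.34  1.86  0.02  1.22  0.18]
shift [4.249e+02 6.180e+01 1.000e-01] turn -0.1761
```

Run:
```python
from station import r
import cv2
c=r.capture("wrist"); cv2.imwrite("pics/w1.png",c["img"]); print(c["xyz"],c["rotation"])
```

```text
[ 0.40927466 -0.19070213  0.49083319] [ 2.85040584 -0.37307046 -0.04862083]
```

View pics/w1.png

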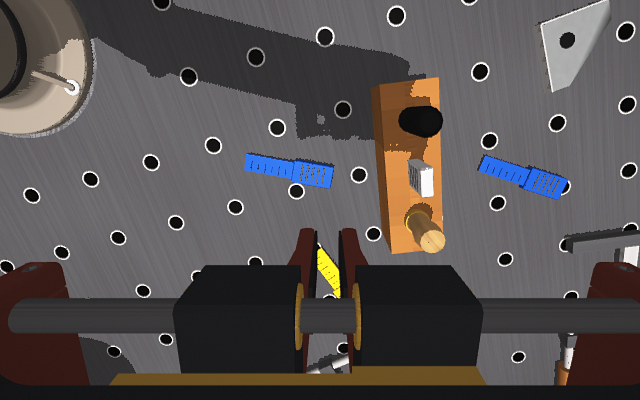

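```bash
python3 -m inch '[42,6,0,-0.05,84,12,0,-0.1,126,18,0,-0.15,168,24,0,-0.18,210,30,0,-0.18]'; python3 to.py 0.56 0.133 0.33 -0.085
```

```text
time_s: 1.7
ee_pos: [0.4747, -0.0563, 0.3312]
ee_rot: [2.293, 2.146, 0.004]
ft_force: [0.2, -0.9, -0.3]
grip_width: 0.0003
t 1.7 pos [ 0.4747 -0.0563  0.3312] f [ 0.2 -0.9 -0.3] w 0.3 tilt [ 0.002  0.001 -1.   ] yang -0.0662 q [ 0.52  0.09 -0.56  1.83  0.05  1.23 -0.12]
shift [194.5  72.6   1.7] turn 0.0188
```

The wrist picture shows the gauge grip in the middle slot at (420,178), the driver at (420,122) and the file at (425,235). I carry on to the door edge.

```bash
python3 -m inch '[39,14,2,0,78,29,2,0.01,117,44,2,0.02,156,58,2,0.02,194,72,2,0.02]'
python3 - <<'E'
from station import r
import cv2
for n in("side","scene","wrist"):
    c=r.capture(n); cv2.imwrite(f"pics/{n}2.png",c["img"])
print(c["xyz"],c["rotation"])
E
python3 to.py 0.555 0.133 0.285 -0.085
```

```text
time_s: 2.2
ee_pos: [0.5599, 0.1337, 0.3294]
ee_rot: [2.316, 2.122, 0.004]
ft_force: [0.5, 0.0, 0.3]
grip_width: 0.0004
[0.56504284 0.21050478 0.49011013] [ 2.87700846 -0.11276691 -0.01265676]
t 2.35 pos [0.5592 0.1353 0.3291] f [ 0.3 -0.1 -0.1] w 0.2 tilt [ 0.001  0.003 -1.   ] yang -0.0818 q [ 0.2   0.3  -0.68  1.63  0.19  1.28 -0.6 ]
shift [-2.7 -4.1 44.1] turn 0.0032
```

View pics/side2.png

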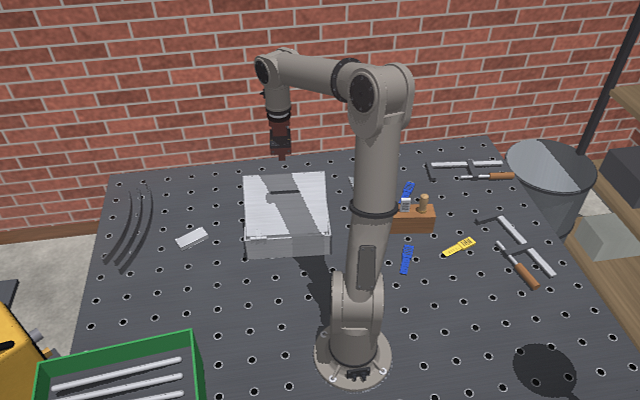

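View pics/scene2.png

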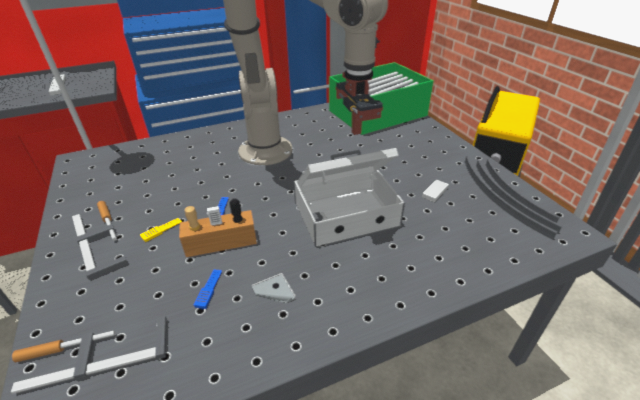

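View pics/wrist2.png

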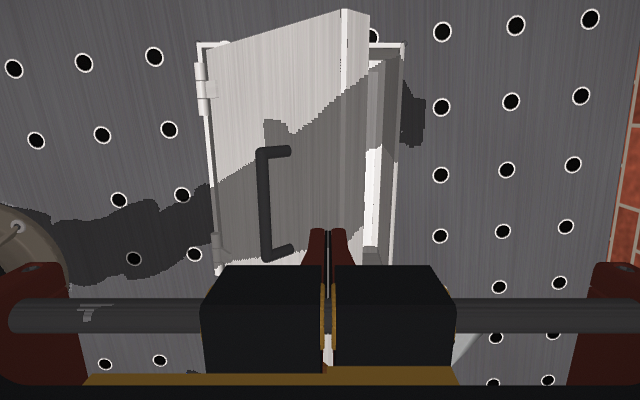

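```bash
python3 -m inch '[-2,-4,40,0,-2,-4,64,0,-2,2,80,0,-2,8,92,0,-2,14,102,0]'; python3 to.py 0.58 0.133 0.2 -0.085
```

```text
time_s: 2.85
ee_pos: [0.5742, 0.1314, 0.2269]
ee_rot: [-2.312, -2.127, -0.005]
ft_force: [-0.6, -0.8, 1.2]
grip_width: 0.0004
t 2.85 pos [0.5742 0.1314 0.2269] f [-0.6 -0.8  1.2] w 0.4 tilt [ 0.002  0.002 -1.   ] yang -0.0833 q [ 0.17  0.4  -0.65  1.73  0.27  1.09 -0.65]
shift [ 2.   5.6 26.9] turn 0.0017
```

```bash
python3 -m inch '[0,9,14,0,0,17,28,0,0,25,42,0,0,31,55,0,0,37,68,0]'
python3 - <<'E'
from station import r
import cv2
for n in("side","scene","wrist"):
    c=r.capture(n); cv2.imwrite(f"pics/{n}3.png",c["img"])
E
python3 to.py 0.62 0.133 0.12 -0.085; python3 -c "
import cv2;a=cv2.imread('pics/scene3.png');cv2.imwrite('pics/c4.png',cv2.resize(a[100:260,285:425],None,fx=4,fy=3.6))"
```

```text
time_s: 3.35
ee_pos: [0.6117, 0.1285, 0.1576]
ee_rot: [-2.311, -2.127, -0.004]
ft_force: [-0.5, -0.1, 0.7]
grip_width: 0.0004
t 3.5 pos [0.6111 0.1282 0.1577] f [-0.8  0.1  0.4] w 0.3 tilt [ 0.     0.002 -1.   ] yang -0.0835 q [ 0.14  0.53 -0.6   1.71  0.34  1.01 -0.67]
shift [ 5.4  8.5 37.7] turn 0.0015
```

View pics/c4.png

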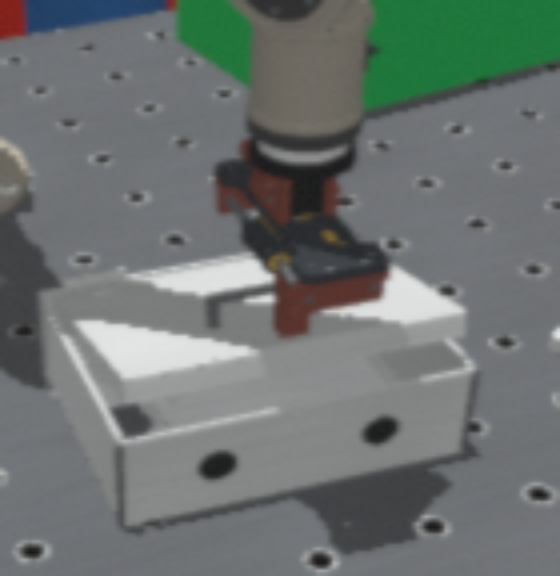

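The door has followed down to about 0.25 rad, with the fingertips just inside its free edge. I keep pushing.

```bash
python3 -m inch '[0,2,14,0,0,4,28,0,0,5,38,0,0,6,45,0,0,6,50,0]'; python3 to.py 0.617 0.128 0.1 -0.085
```

```text
time_s: 4.0
ee_pos: [0.6164, 0.1277, 0.1072]
ee_rot: [-2.311, -2.126, 0.0]
ft_force: [-2.9, -0.6, 5.4]
grip_width: 0.0005
t 4.0 pos [0.6164 0.1277 0.1072] f [-2.9 -0.6  5.4] w 0.5 tilt [-0.001  0.001 -1.   ] yang -0.0833 q [ 0.12  0.6  -0.58  1.74  0.39  0.93 -0.7 ]
shift [0.4 0.6 7.2] turn 0.0017
```

```bash
python3 -m inch '[0,0,3,0,0,0,6,0,0,0,8,0,0,0,9,0,0,0,9,0]'; python3 to.py
```

```text
time_s: 4.5
ee_pos: [0.6162, 0.1277, 0.1002]
ee_rot: [-2.311, -2.126, 0.001]
ft_force: [-5.9, -3.3, 18.2]
grip_width: 0.0006
t 4.5 pos [0.6162 0.1277 0.1002] f [-5.9 -3.3 18.2] w 0.6 tilt [-0.001  0.    -1.   ] yang -0.0835 q [ 0.11  0.6  -0.57  1.74  0.4   0.92 -0.71]
```

```bash
python3 -m inch '[0,0,-30,0,-5,4,-60,0,-25,12,-90,0,-50,20,-115,0,-70,22,-130,0]'
python3 - <<'E'
from h import *
from station import r
for n in("side","scene","wrist"):
    c=r.capture(n); cv2.imwrite(f"pics/{n}4.png",c["img"])
np.savez("w4.npz",**{k:c[k] for k in("intrinsics","xyz","rotation")})
print(c["xyz"])
C=cam(c)
for p in ([.531,.133,-.085],):
    print(proj(C,pose(p)([[.11,0,.1],[.105,0,.1],[.115,0,.1],[.11,.07,.1],[.11,-.07,.1],[.115,.15,.1]])))
E
python3 to.py
```

```text
time_s: 5.0
ee_pos: [0.6338, 0.0547, 0.2321]
ee_rot: [2.313, 2.125, 0.002]
ft_force: [0.2, 0.2, 0.1]
grip_width: 0.0002
[0.64032012 0.12529816 0.3924923 ]
[[ 327.04511117  109.22085244]
 [ 321.25820623  109.23955422]
 [ 332.8315998   109.202152  ]
 [ 326.73993914   19.39920352]
 [ 327.31257386  187.9434656 ]
 [ 333.07104763 -100.13268513]]
t 5.15 pos [0.6331 0.0545 0.2306] f [-0.8 -0.8 -0.6] w 0.1 tilt [ 0. -0. -1.] yang -0.0866 q [ 0.26  0.47 -0.61  1.61  0.29  1.15 -0.51]
```

View pics/wrist4.png

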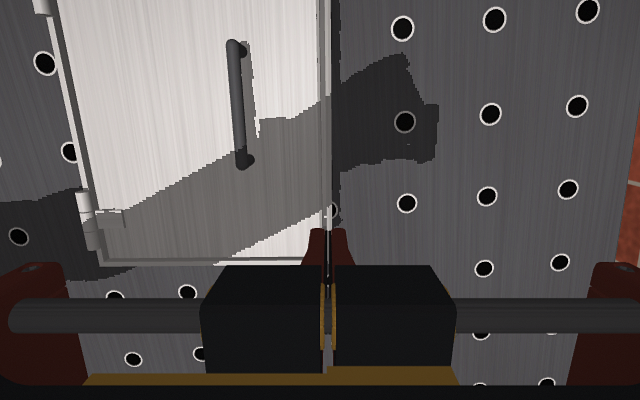

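View pics/scene4.png

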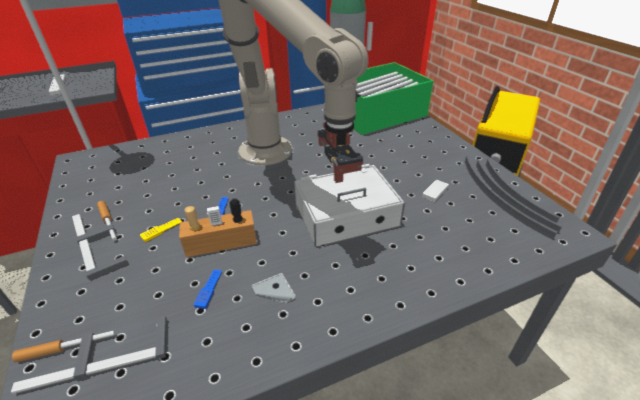

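```bash
python3 -c "
import cv2;a=cv2.imread('pics/wrist4.png');cv2.imwrite('pics/c5.png',cv2.resize(a[0:70,300:355],None,fx=8,fy=8,interpolation=cv2.INTER_CUBIC));cv2.imwrite('pics/c6.png',cv2.resize(a[150:225,300:355],None,fx=8,fy=8,interpolation=cv2.INTER_CUBIC))"
```

```text
(no output)
```

View pics/c5.png

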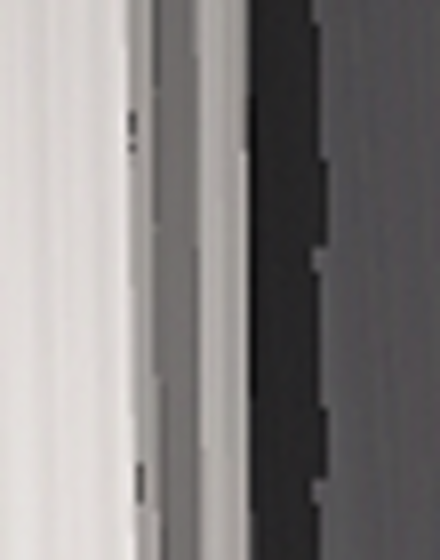

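View pics/c6.png

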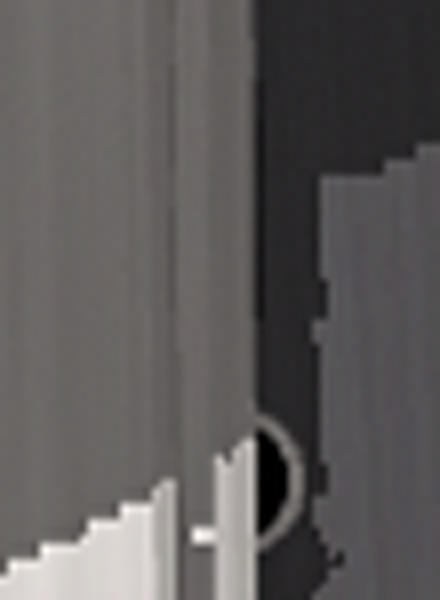

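The door now looks flush, and the gap shows as a dark strip at u≈322–324 along the free edge. I compute the gap line and check the gauge position from the earlier wrist picture.

Run:
```python
from h import *
d=np.load("w4.npz"); C=cam(d)
a=ray(C,(330.5,20),.1);b=ray(C,(331.4,190),.1);print("outer",a,b,"yaw",np.arctan2(-(a-b)[0],(a-b)[1]))
g=[ray(C,u,.0975) for u in((321.5,20),(324.1,185))];print("gap",g)
# project w4 scene prediction to check
im=cv2.imread("pics/w1.png")
cv2.imwrite("pics/c7.png",cv2.resize(im[70:260,365:455],None,fx=6,fy=3.1,interpolation=cv2.INTER_CUBIC)) 
cv2.imwrite("pics/c8.png",cv2.resize(im[150:210,395:450],None,fx=10,fy=10,interpolation=cv2.INTER_CUBIC))
```

```text
outer [0.64953166 0.1927076  0.1       ] [0.63824391 0.05163455 0.1       ] yaw -0.07984343019387835
gap [array([0.64230885, 0.19392366, 0.0975    ]), array([0.6318944 , 0.05636347, 0.0975    ])]
```

View pics/c8.png

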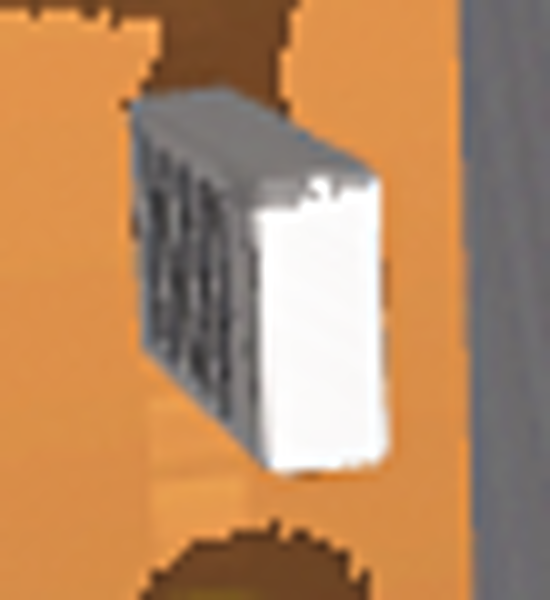

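```bash
python3 - <<'E'
from h import *
d=np.load("w4.npz")
C=cam(dict(intrinsics=d["intrinsics"],xyz=[0.40927466,-0.19070213,0.49083319],rotation=[2.85040584,-0.37307046,-0.04862083]))
P=np.array([ray(C,((a+.5)/10-.5+395,(b+.5)/10-.5+150),.144) for a,b in((255,190),(380,180),(388,462),(268,472))])
print(P,P.mean(0)); e=(P[0]+P[1]-P[2]-P[3])[:2]; print(np.arctan2(-e[0],e[1]), np.linalg.norm(P[0]-P[3]),np.linalg.norm(P[0]-P[1]))
E
python3 to.py .494 -.298 .29 -.155
```

```text
[[ 0.48946737 -0.27762507  0.144     ]
 [ 0.50264648 -0.2800103   0.144     ]
 [ 0.49801303 -0.31124376  0.144     ]
 [ 0.48504914 -0.30896842  0.144     ]] [ 0.493794   -0.29446189  0.144     ]
-0.14365260903091748 0.0316532161796353 0.013393213287486225
t 5.15 pos [0.6331 0.0545 0.2306] f [-0.8 -0.8 -0.6] w 0.1 tilt [ 0. -0. -1.] yang -0.0866 q [ 0.26  0.47 -0.61  1.61  0.29  1.15 -0.51]
shift [-363.2 -108.1  -59.4] turn 0.0684
```

```bash
python3 -m inch '[-36,-11,-30,0.03,-73,-22,-55,0.06,-110,-33,-60,0.06,-150,-44,-60,0.06,-190,-56,-60,0.06]' 50; python3 to.py .4935 -.2955 .24 -.148
```

```text
time_s: 5.65
ee_pos: [0.56, -0.1294, 0.2894]
ee_rot: [-2.375, -2.055, 0.0]
ft_force: [-0.5, 0.4, -0.8]
grip_width: 0.0371
t 5.65 pos [ 0.56   -0.1294  0.2894] f [-0.5  0.4 -0.8] w 37.1 tilt [-0.001  0.001 -1.   ] yang -0.144 q [ 0.58  0.31 -0.58  1.69  0.18  1.2  -0.18]
shift [-174.   -41.9   49.4] turn 0.004
```

```bash
python3 -m inch '[-44,-10,5,0,-88,-21,15,0,-132,-32,30,0,-174,-42,45,0,-174,-42,49,0]'; python3 to.py .4935 -.2955 .19 -.148;python3 - <<'E'
from station import r
import cv2
for n in("side","scene","wrist"):
    c=r.capture(n); cv2.imwrite(f"pics/{n}5.png",c["img"])
print(c["xyz"],c["rotation"])
a=cv2.imread("pics/scene5.png");cv2.imwrite("pics/c9.png",cv2.resize(a[100:260,140:300],None,fx=3.75,fy=3.75))
E
```

```text
time_s: 6.15
ee_pos: [0.4889, -0.3006, 0.2367]
ee_rot: [-2.38, -2.043, 0.007]
ft_force: [-0.4, 0.5, -0.7]
grip_width: 0.05
t 6.15 pos [ 0.4889 -0.3006  0.2367] f [-0.4  0.5 -0.7] w 50.0 tilt [-0.007  0.001 -1.   ] yang -0.1523 q [ 0.83  0.34 -0.49  1.76  0.18  1.09  0.13]
shift [ 5.7  4.1 46.6] turn -0.0043
[ 0.5036352  -0.22267925  0.39892199] [ 2.86998568 -0.20563575 -0.03318946]
```

View pics/c9.png

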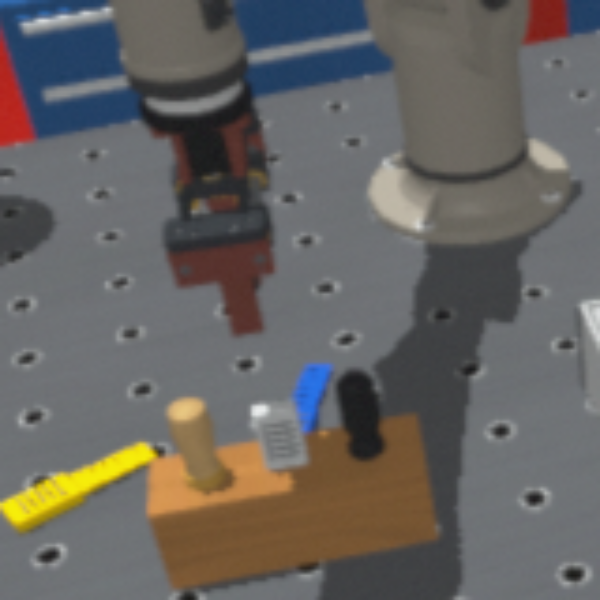

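View pics/wrist5.png

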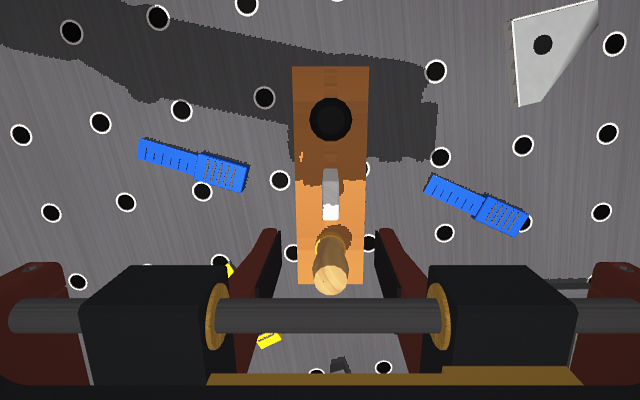

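Run:
```python
from h import *
d=np.load("w4.npz")
C=cam(dict(intrinsics=d["intrinsics"],xyz=[ 0.5036352,-0.22267925,0.39892199],rotation=[2.86998568,-0.20563575,-0.03318946]))
im=cv2.imread("pics/wrist5.png")
cv2.imwrite("pics/c10.png",cv2.resize(im[160:230,305:360],None,fx=8,fy=8,interpolation=cv2.INTER_CUBIC))
for u in((331,212),(323,206),(339,206),(323,220),(339,220)):print(ray(C,u,.144))
```

```text
[ 0.49375022 -0.303694    0.144     ]
[ 0.48802292 -0.29769769  0.144     ]
[ 0.50091429 -0.29954589  0.144     ]
[ 0.48625726 -0.30960303  0.144     ]
[ 0.49930172 -0.31147069  0.144     ]
```

View pics/c10.png

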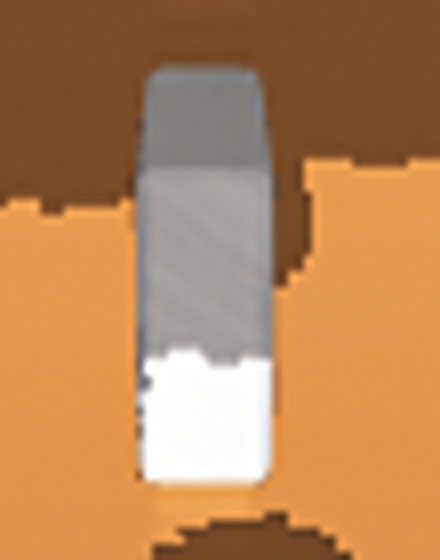

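```bash
python3 - <<'E'
from h import *
d=np.load("w4.npz")
C=cam(dict(intrinsics=d["intrinsics"],xyz=[ 0.5036352,-0.22267925,0.39892199],rotation=[2.86998568,-0.20563575,-0.03318946]))
P=np.array([ray(C,((a+.5)/8-.5+305,(b+.5)/8-.5+160),.144) for a,b in((137,167),(272,167),(270,482),(140,482))]);print(P,P.mean(0))
e=(P[0]+P[1]-P[2]-P[3])[:2]; print(np.arctan2(-e[0],e[1]))
E
python3 to.py .494 -.2945 .102 -.15
```

```text
[[ 0.49010683 -0.27651532  0.144     ]
 [ 0.50341827 -0.27842822  0.144     ]
 [ 0.49876326 -0.31122889  0.144     ]
 [ 0.48551682 -0.30933227  0.144     ]] [ 0.49445129 -0.29387618  0.144     ]
-0.13997105295276818
t 6.3 pos [ 0.4937 -0.2933  0.2393] f [0.8 0.4 0.5] w 50.0 tilt [-0.002  0.003 -1.   ] yang -0.142 q [ 0.82  0.34 -0.5   1.75  0.18  1.09  0.13]
shift [ -1.5   0.8 137.2] turn 0.008
```

```bash
python3 -m inch '[-1,1,35,0,-1,1,70,0,-1,1,100,0,-1,1,125,0,-1,1,136,0]'; python3 to.py .494 -.2945 .102 -.145
```

```text
time_s: 6.8
ee_pos: [0.4946, -0.2908, 0.1013]
ee_rot: [-2.364, -2.059, -0.001]
ft_force: [-1.1, -0.3, 0.3]
grip_width: 0.0499
t 6.8 pos [ 0.4946 -0.2908  0.1013] f [-1.1 -0.3  0.3] w 49.9 tilt [-0.004  0.005 -1.   ] yang -0.1378 q [ 0.78  0.5  -0.46  1.88  0.28  0.83  0.04]
shift [-3.8 -0.1 -0.7] turn 0.0072
```

```bash
python3 -m inch '[-3,0,0,0.005,-3,0,0,0.005,-3,0,0,0.005,-3,0,0,0.005,-3,0,0,0.005]' 5 40; python3 -m inch '[0,0,0,0,0,0,0,0,0,0,-8,0,0,0,-20,0,0,0,-35,0]'; python3 to.py
```

```text
time_s: 7.3
ee_pos: [0.4946, -0.294, 0.1022]
ee_rot: [-2.371, -2.054, -0.002]
ft_force: [1.0, 0.2, 1.7]
grip_width: 0.0136
time_s: 7.8
ee_pos: [0.4946, -0.2941, 0.1381]
ee_rot: [-2.37, -2.053, -0.001]
ft_force: [0.7, -1.0, -1.0]
grip_width: 0.0138
t 7.8 pos [ 0.4946 -0.2941  0.1381] f [ 0.7 -1.  -1. ] w 13.8 tilt [-0.003  0.005 -1.   ] yang -0.143 q [ 0.8   0.45 -0.47  1.85  0.25  0.9   0.07]
```

```bash
python3 -m inch '[0,0,-30,0,0,0,-60,0,0,0,-95,0,0,0,-130,0,0,0,-145,0]'
python3 - <<'E'
from station import r
import cv2
for n in("side","scene","wrist"):
    c=r.capture(n); cv2.imwrite(f"pics/{n}6.png",c["img"])
print(c["xyz"],c["rotation"])
a=cv2.imread("pics/scene6.png");cv2.imwrite("pics/c11.png",cv2.resize(a[100:260,140:300],None,fx=3.75,fy=3.75))
E
python3 to.py .638 .125 .285 -.082
```

```text
time_s: 8.3
ee_pos: [0.4966, -0.2952, 0.288]
ee_rot: [2.374, 2.057, 0.005]
ft_force: [0.2, 0.3, -1.5]
grip_width: 0.0138
[ 0.50645602 -0.22322674  0.44671132] [ 2.86941176 -0.20447968 -0.02542169]
t 8.45 pos [ 0.4952 -0.2949  0.2837] f [-0.2  0.6 -2.3] w 14.0 tilt [-0.002  0.004 -1.   ] yang -0.1431 q [ 0.83  0.31 -0.51  1.69  0.16  1.18  0.15]
shift [4.36e+02 8.15e+01 1.00e-01] turn -0.0611
```

View pics/c11.png

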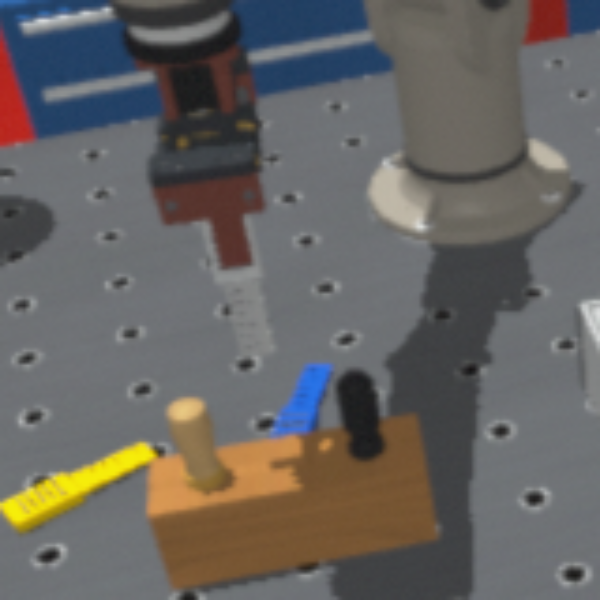

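View pics/wrist6.png

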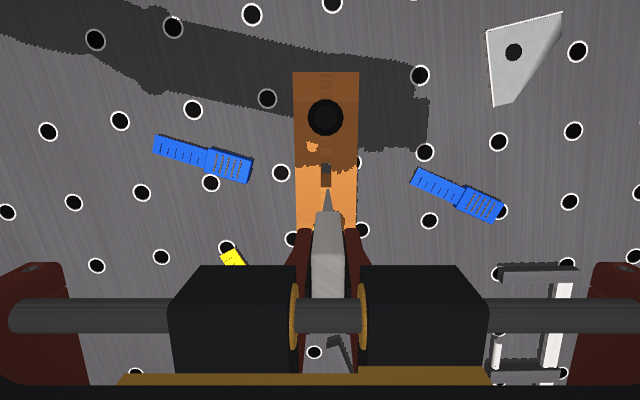

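The gauge is held: the blade hangs from the fingers with its tip at (328,188) in the wrist view. I carry it to above the gap.

```bash
python3 -m inch '[44,8,0,-0.01,88,16,0,-0.02,132,25,0,-0.03,176,33,0,-0.04,220,41,0,-0.05]'; python3 -m inch '[44,8,0,-0.01,88,17,0,-0.01,132,25,0,-0.01,176,33,0,-0.01,214,39,0,-0.01]'; python3 to.py .638 .125 .285 -.082
```

```text
time_s: 8.95
ee_pos: [0.5662, -0.0814, 0.282]
ee_rot: [-2.317, -2.111, 0.002]
ft_force: [0.1, -0.7, -0.6]
grip_width: 0.0135
time_s: 9.45
ee_pos: [0.6239, 0.1303, 0.2797]
ee_rot: [-2.303, -2.123, 0.007]
ft_force: [0.9, 0.1, -1.8]
grip_width: 0.0139
t 9.45 pos [0.6239 0.1303 0.2797] f [ 0.9  0.1 -1.8] w 13.9 tilt [-0.01   0.004 -1.   ] yang -0.0812 q [ 0.17  0.45 -0.66  1.54  0.28  1.25 -0.61]
shift [-4.1 14.4 -5.4] turn 0.0008
```

```bash
python3 -m inch '[-4,14,0,0,-4,14,20,0,-4,14,40,0,-4,14,60,0,-4,14,70,0]'; python3 -m inch '[0,0,0,0]'; python3 to.py .638 .125 .21 -.082
python3 - <<'E'
from station import r
import cv2,numpy as np
for n in("scene","wrist"):
    c=r.capture(n); cv2.imwrite(f"pics/{n}7.png",c["img"])
np.savez("w7.npz",**{k:c[k] for k in("intrinsics","xyz","rotation")})
a=cv2.imread("pics/scene7.png");cv2.imwrite("pics/c12.png",cv2.resize(a[120:250,285:425],None,fx=5,fy=4.6))
a=cv2.imread("pics/wrist7.png");cv2.imwrite("pics/c13.png",cv2.resize(a[100:250,280:380],None,fx=5,fy=4,interpolation=cv2.INTER_CUBIC))
E
```

```text
time_s: 9.95
ee_pos: [0.6349, 0.1242, 0.2053]
ee_rot: [-2.301, -2.121, 0.015]
ft_force: [0.0, 0.5, -2.4]
grip_width: 0.0137
time_s: 10.05
ee_pos: [0.6336, 0.1234, 0.2028]
ee_rot: [-2.299, -2.12, 0.021]
ft_force: [-0.2, 0.7, -0.4]
grip_width: 0.0139
t 10.05 pos [0.6336 0.1234 0.2028] f [-0.2  0.7 -0.4] w 13.9 tilt [-0.02   0.002 -1.   ] yang -0.0811 q [ 0.16  0.53 -0.63  1.6   0.33  1.14 -0.63]
shift [ 1.9  4.1 -7.3] turn 0.0009
```

View pics/c13.png

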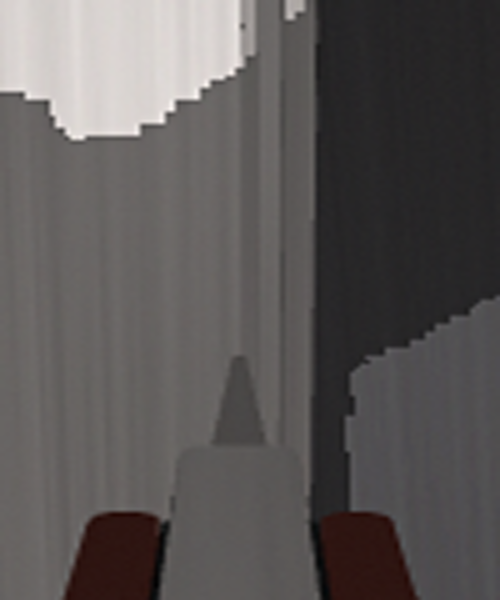

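View pics/c12.png

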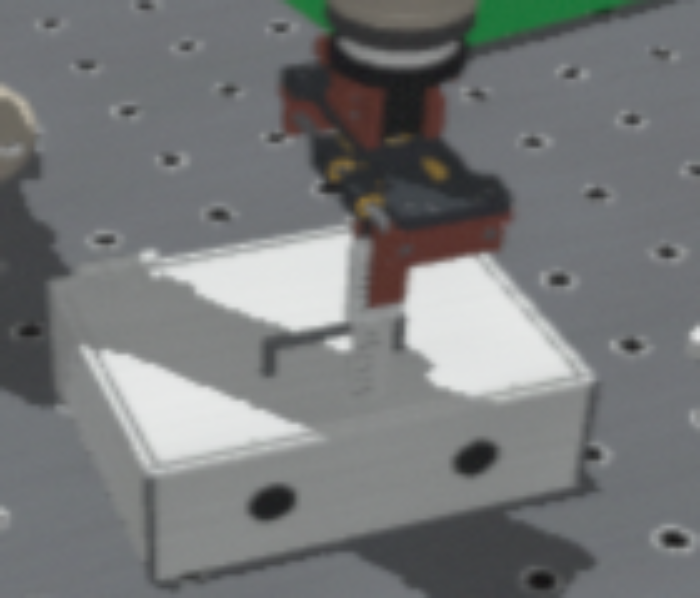

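```bash
python3 to.py .638 .125 .205 -.082
python3 - <<'E'
from h import *
from station import r
s=r.sense();M=R.from_rotvec(s["ee_rot"]).as_matrix();print("tip",s["ee_pos"]+M@[0,0,.0833])
E
```

```text
t 10.15 pos [0.6344 0.1236 0.2044] f [ 0.4  0.2 -1.3] w 13.8 tilt [-0.018  0.002 -1.   ] yang -0.0815 q [ 0.16  0.53 -0.63  1.6   0.33  1.14 -0.63]
shift [ 1.7  3.4 -0.7] turn 0.0005
tip [0.63295044 0.1237631  0.12109871]
```

```bash
python3 -m inch '[1,3,0,0,1,5,0,0,1,5,0,0,1,5,0,0]'
python3 - <<'E'
from h import *
from station import r
c=r.capture("wrist"); cv2.imwrite("pics/wrist8.png",c["img"])
a=c["img"];cv2.imwrite("pics/c14.png",cv2.resize(a[100:250,280:380],None,fx=6,fy=4,interpolation=cv2.INTER_CUBIC))
s=r.sense();M=R.from_rotvec(s["ee_rot"]).as_matrix();print("tip",s["ee_pos"]+M@[0,0,.0833],M[:,2])
E
```

```text
time_s: 10.55
ee_pos: [0.6397, 0.1243, 0.2048]
ee_rot: [-2.3, -2.12, 0.017]
ft_force: [-0.6, -0.2, -2.4]
grip_width: 0.0136
tip [0.63818281 0.12446457 0.12138764] [-0.01713136  0.0022292  -0.99985076]
```

View pics/c14.png

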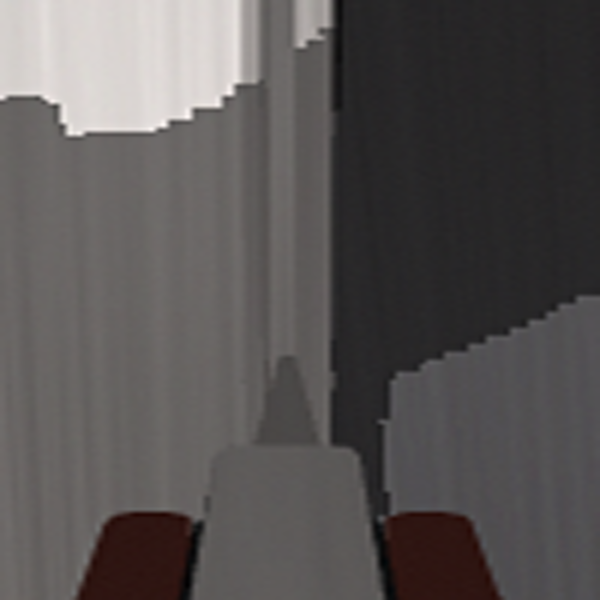

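```bash
python3 -m inch '[0,-1,5,0,0,-1,12,0,0,-1,20,0,0,-1,27,0,0,-1,31,0]'
cat > tip.py <<'E'
from h import *
from station import r
s=r.sense();M=R.from_rotvec(s["ee_rot"]).as_matrix();print("tip",np.round(s["ee_pos"]+M@[0,0,.0833],4),"z",np.round(M[:,2],4),"f",np.round(s["ft_force"],1),"yang",round(np.arctan2(M[1,1],M[0,1]),4),round(s["grip_width"]*1000,1))
E
python3 tip.py
```

```text
time_s: 11.1
ee_pos: [0.6377, 0.1242, 0.1724]
ee_rot: [-2.3, -2.12, 0.019]
ft_force: [1.1, -0.3, -0.7]
grip_width: 0.0135
tip [0.6361 0.1244 0.0891] z [-0.0185  0.0019 -0.9998] f [ 1.1 -0.3 -0.7] yang -0.0814 13.5
```

```bash
python3 -m inch '[0,0.3,4,0,0,0.3,8,0,0,0.3,12,0,0,0.3,15,0,0,0.3,15,0]'; python3 tip.py
```

```text
time_s: 11.6
ee_pos: [0.6379, 0.1241, 0.1571]
ee_rot: [-2.3, -2.12, 0.019]
ft_force: [1.1, -0.5, -1.5]
grip_width: 0.014
tip [0.6363 0.1243 0.0738] z [-0.0182  0.0019 -0.9998] f [ 1.1 -0.5 -1.5] yang -0.0815 14.0
```

```bash
python3 -m inch '[0,0,1,0,0,0,2,0,0,0,3,0,0,0,4,0,0,0,4,0]'; python3 tip.py;  python3 - <<'E'
from station import r
import cv2
for n in("scene","wrist"):
    c=r.capture(n); cv2.imwrite(f"pics/{n}9.png",c["img"])
a=cv2.imread("pics/scene9.png");cv2.imwrite("pics/c15.png",cv2.resize(a[120:250,285:425],None,fx=5,fy=4.6))
a=cv2.imread("pics/wrist9.png");cv2.imwrite("pics/c16.png",cv2.resize(a[100:250,280:380],None,fx=6,fy=4,interpolation=cv2.INTER_CUBIC))
E
```

```text
time_s: 12.1
ee_pos: [0.6379, 0.1244, 0.1537]
ee_rot: [-2.3, -2.12, 0.018]
ft_force: [-2.3, -1.2, 4.8]
grip_width: 0.0137
tip [0.6364 0.1246 0.0705] z [-0.0177  0.002  -0.9998] f [-2.3 -1.2  4.8] yang -0.0814 13.7
```

View pics/c15.png

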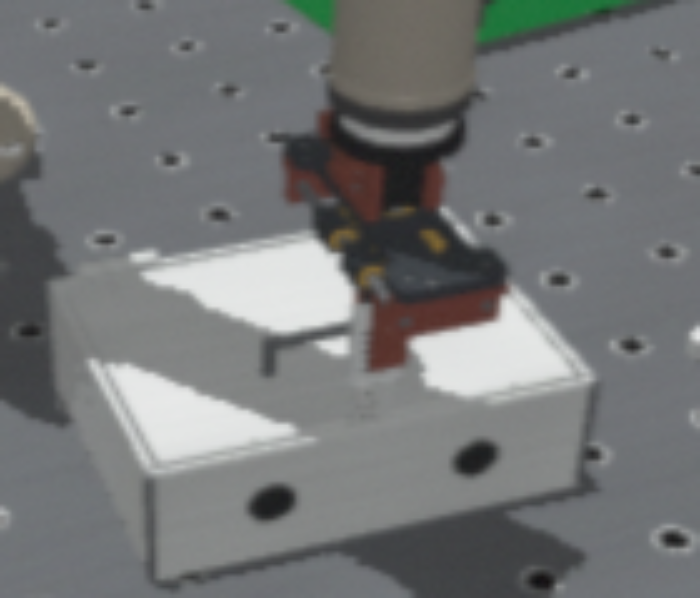

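View pics/c16.png

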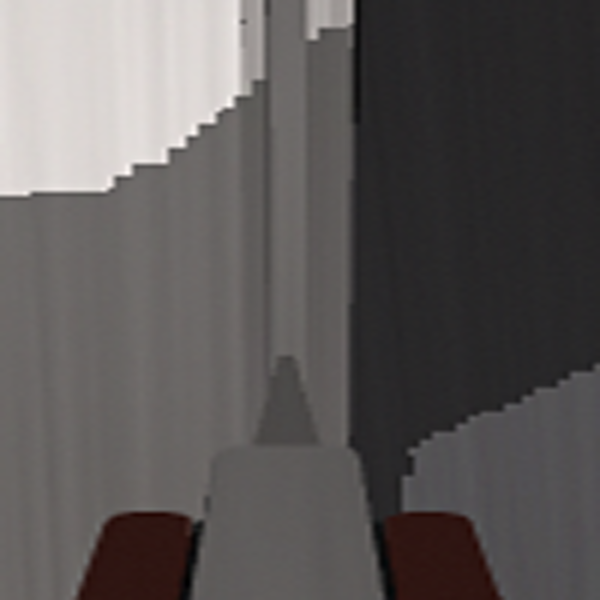

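Contact began at about 30 mm depth (upward force now about 5 N, sideways force small), so the gap is about 4.5 mm. I press slightly further.

```bash
python3 tip.py; python3 -m inch '[0,0,0.5,0,0,0,1,0,0,0,1.5,0,0,0,1.5,0,0,0,1.5,0]'; python3 tip.py
```

```text
tip [0.6364 0.1246 0.0704] z [-0.0177  0.0021 -0.9998] f [-1.1  0.4  5.4] yang -0.0813 14.0
time_s: 12.7
ee_pos: [0.6379, 0.1246, 0.1532]
ee_rot: [-2.3, -2.12, 0.018]
ft_force: [-2.8, -1.7, 7.3]
grip_width: 0.0137
tip [0.6365 0.1247 0.0699] z [-0.0173  0.002  -0.9998] f [-2.8 -1.7  7.3] yang -0.0814 13.7
```

```bash
python3 - <<'E'
from station import r
import cv2,numpy as np
for i in range(5):
  for n in("scene","side","wrist","wrist"):
    c=r.capture(n); cv2.imwrite(f"pics/{n}10.png",c["img"])
  s=r.sense(); print(np.round(s["ft_force"],1),np.round(s["ee_pos"],4),np.abs(s["qd"]).max().round(4),s["time_s"])
a=cv2.imread("pics/scene10.png");b=cv2.imread("pics/side10.png")
x=cv2.resize(a[130:250,285:415],(400,370),interpolation=cv2.INTER_CUBIC);y=cv2.resize(b[150:270,220:350],(400,370),interpolation=cv2.INTER_CUBIC)
cv2.imwrite("pics/c17.png",np.hstack([x,y]))
E
python3 tip.py
```

```text
[-1.9 -0.9  7. ] [0.6379 0.1246 0.1531] 0.0017 12.9
[-3.  -0.6  8.4] [0.6379 0.1245 0.1531] 0.0018 13.1
[-2.6 -1.6  7.1] [0.6379 0.1246 0.1531] 0.0032 13.3
[-2.  -0.   7.1] [0.6379 0.1245 0.1531] 0.0023 13.5
[-2.9 -0.5  7.3] [0.6379 0.1246 0.1532] 0.0023 13.7
tip [0.6365 0.1247 0.0699] z [-0.0173  0.002  -0.9998] f [-2.9 -0.5  7.3] yang -0.0813 13.7
```

View pics/c17.png

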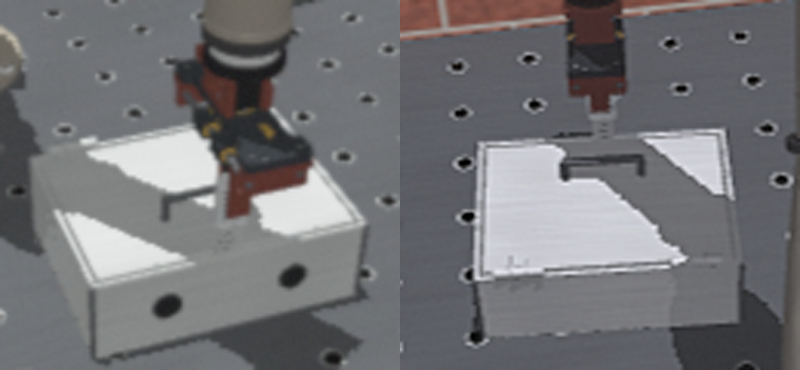

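Run:
```python
from station import r
print(r.job_done())
```

```text
the job is handed in; nothing more can be done
None
```

I pushed the door shut, took the taper gauge from the middle slot, and slid its blade into the gap near the middle of the door's free edge. I handed the job in at about 13.7 s, still holding the gauge; no verdict is reported.

**Door:** The closed fingers followed it down to z = 0.100 m, with about 18 N at the end, above the roughly 10 N needed for the snap. The pictures show it flush with the rim, then and after the gauge went in. I couldn't read the hinge angle directly.

**Gauge:**
- **Depth and contact:** The tip is about 30 mm below the rim, the depth at which the taper should jam in a gap of about 4.5 mm.
- **Force:** The wrist force held steady for a second at about 7–8 N upward and 2–3 N sideways. That suggests contact on both faces, but I couldn't measure the force on the door and the wall separately.
- **Squareness:** It leans about 1 degree from a small tool tilt that built up during the moves. It is turned about −0.081 rad, against −0.08 to −0.09 rad measured for the box.
- **Grip:** 40 N was commanded, with the fingers stopped at 13.7 mm on the 14 mm slab.

**Cameras:** The scene and side views put the gap 2–4 mm apart in x. I used the wrist camera, which sees both the blade tip and the gap, and its value matched where the blade went in.

**Other pieces:** Nothing suggests that any other piece was touched. I didn't measure their positions again at the end.

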